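Stow the loose bench supplies in their holders

ROBOT

A 6-joint arm with a two-finger parallel gripper is mounted at the origin on a cart in front of the work surface, level with it; the furniture and walls round the work are solid. World frame = base frame: x ahead of the robot, y to its left, z up, the work surface at z = 0. Lengths are in m, angles in degrees, forces in N, time in s.
With the tool pointing down it reaches from about 0.35 to 0.775 m from the base axis. Payload 7.3 kg.
Tool frame: the origin (TCP) lies midway between the tips of the shut fingers; the grasp point (between the pads) lies 19 mm behind it (bot.grip_depth is the z of the grasp point in the tool frame, in m); z points along the fingers, y is the line along which they close (so a half turn about z gives the same grasp; the last joint's range is limited). The gripper opens to 92 mm and grips with 3 to 60 N. Pads are 19 mm wide; open, the fingers measure 130 mm over their backs; the gripper's body (75 mm by 190 mm) begins 47 mm behind the grasp point.
Start: joints at [58.785, 19.595, 87.324, -0, 73.075, -8.365], TCP at [0.204, 0.484, 0.227] pointing down, gripper open.
Joint ranges: [-145.02, 145.02], [-44.19, 115.74], [2.07, 154.8], [-57.11, 237.11], [16.16, 152.29], [-177.93, 177.93]. Speed limits (degrees/s): [147.25, 147.25, 180, 180, 180, 180].

INTERFACE

Orientations are given as [roll, pitch, yaw] about the fixed x, y, z axes, in that order (R = Rz(yaw) Ry(pitch) Rx(roll)).
In Python, from station import status, vision, workorder, models, bot gives the robot as it stands. The module is installed in compiled form; this text tells all that it offers.
- The arm moves only by the tool apply_moves, never from a script. Its argument "motion" is a list of rows, each a list of 5 numbers: the finger opening in m, from 0 to 0.0918, then the shift along the world's x, y, z in m, then the turn about the world's z in rad. In form: [[hand, dx, dy, dz, yaw], ...]. A call has exactly 8 rows; each row shifts and turns the commanded pose from where the row before left it; what a row does not reach is not made up. A row lasts 1/12 s, in which the tool goes at most 41.7 mm and 7.16 degrees, less where a joint would pass 70% of its speed; a pose out of reach is approached as far as the arm can. A call with a gripper value outside its range is refused whole. The fingers move at their own pace and stop on an object; "grip_force" is the grip in N (left out, the last holds). Time passes only in rows, so rows that do not move let the fingers close, or fill a call up. It gives the time, the measured TCP pose, the force, the opening and the grip force at its end, in the units of the state.
- status.sense(): the state, without advancing time (a new reading comes with each control period).
- vision.camera(name): name is "scene" or "top" or "wrist"; returns (picture, depth): 400x640x3 uint8, red, green, blue; 400x640 float32, m along the optical axis (not along the pixel's ray), 0 where there is no reading.
- vision.camera_params(name): a dict with "fx", "fy", "cx", "cy" (pixels), "world_from_camera" (4x4, takes a point from camera to world coordinates). Camera axes: x right, y down, z forward; pixel columns grow to the right and rows downward; lengths in m; the calibration is good to about 2 mm. A picture is of the moment at which its call begins: read the wrist's pose just before it. camera_params takes no time and is no camera call; for the wrist camera it gives the pose at the moment of the call.
- workorder.job_done(): hands the job in; it is judged then, once.
Trained networks look in the newest picture that a camera, given by its name, has taken for a name from the list of things; names that differ only in an ending like _2 or _b are one class to them, and where a whole thing is asked for, a point or a joint stands for the part that bears it (a point fixed in the world has none). Each returns a list of dicts, best first, with "score" (0 to 1); they miss things now and then, are a little off and sometimes report something else, mostly with a low value. They report only what shows in the picture. A call takes as long as a camera call.
- models.search_frame(camera, label): "bbox" ([left, top, right, bottom] in pixels, round what is visible of it).
- models.cut_out(camera, label): "pixels" (400x640 bool, what is visible of it) and "bbox" ([left, top, right, bottom] in pixels, round what is visible of it).
- models.tip_of(camera, label): "position" ([column, row] in pixels: a listed point, or the origin of a listed thing).
The state is a dict: "time_s": time; "joint_pos": joint angles; "qvel": joint speeds; "joint_torque": joint torques, N m; "tool_pos": TCP position; "tcp_rot": TCP orientation; "ft_force": force on the tool from outside, world axes, zero at the start; "torque": the same for the moment, N m; "width": finger opening in m; "gripper_force": force on a finger pad.
Only numpy, scipy, OpenCV 4.12 (cv2) and the standard library are available. Lean on these libraries where they do the work, as an engineer would, in place of code of your own. Each camera call takes 0.05 s, during which the arm holds its last target. There are 200 camera calls.

TASK

Clear the bench before the torch is lit: put the beeswax block and the matchbox each flat in the steel-flapped nest of its own size, the tape roll flat down over the post of the spindle, and the glass colour bar lengthwise across both V-blocks of its rest, about centred. Leave the brass mould and the pliers where they are.

Things in the scene. Friction and masses are not known exactly. Their poses are not given: they have to be found in the camera images.
- wax_mid (a point): Yellow beeswax block, 43 x 64 x 26 mm (x, y, z), lying flat. The point is its centre, 13 mm above its underside. Grasp across its x (43 mm). About 40 to 85 g.
- matches_mid (a point): Matchbox, 36 x 53 x 15 mm (x, y, z), lying flat. The point is its centre, 7.5 mm above its underside. Grasp across its x (36 mm). 15 g. Smaller than the wax block.
- tape_mid (a point): Roll of blue tape lying flat, 67 mm outside diameter, 19 mm high, centre hole about 38 mm across. The point is on its axis, 9.5 mm above its underside. Grasp across the outside (67 mm) in any direction; its yaw means nothing. 50 g.
- bar_mid (a point): Purple solid glass colour bar, 25 mm in diameter, 100 mm long along its y, lying on the table; it can roll. The point is its centre, on its axis. Grasp across it at the middle, at right angles to its y axis (it may roll, so its x and z may point anywhere around it). About 100 to 155 g.
- wax_nest_seat (a point): Fixed larger nest: wooden plate 4 mm thick, floor 51 x 72 mm (x, y) inside six dark steel flaps that lean outward 30 degrees to 67 x 88 mm at their tops, 18 mm above the table. Short sides: one flap 24 mm wide in the middle; long sides: a flap at each end, 48 mm finger gap between. The point is where the centre of the wax block comes when home, 17 mm above the table. Long sides along y.
- match_nest_seat (a point): Fixed smaller nest: wooden plate 4 mm thick, floor 40 x 56 mm (x, y) inside six dark steel flaps that lean outward 30 degrees to 56 x 72 mm at their tops, 18 mm above the table. Short sides: one flap 24 mm wide in the middle; long sides: a flap at each end, 32 mm finger gap between. The point is where the centre of the matchbox comes when home, 11.5 mm above the table. Long sides along y.
- tape_spindle_seat (a point): Holder fixed to the table: round wooden base 78 mm in diameter, 5 mm thick, with an upright steel post 22 mm in diameter in its middle, tapering to 10 mm at its top 37 mm above the table. The point is on the post's axis, 14.5 mm above the table, where the centre of the tape roll comes when it lies flat on the base.
- bar_rest_seat (a point): Fixed rest: wooden plate 56 x 94 x 4 mm (x, y, z) carrying two aluminium V-blocks 72 mm apart along y, each 14 mm thick, 58 mm clear between them for the fingers; the 90 degree V's are about 40 mm wide at the top, 29 mm above the table. The point is where the bar's centre comes when it lies in both V's along y, 26.7 mm above the table.
- mould_mid (a point): Bystander: brass dip mould, a heavy round open pot, 64 mm across and 56 mm high, loose. The point is its centre, 28 mm up. Not to be moved.
- pliers_mid (a point): Bystander: flat pliers, 56 x 146 x 13 mm (x, y, z), lying loose. The point is at their middle, 6 mm up. Not to be moved.

How it is judged:
By the outcome, as a careful person would: the job done as asked, in the order asked, and still so for the second after the job is handed in, with the robot touching nothing.
It also fails if it takes over 96 s, if anything falls off the work surface, if the arm or the gripper's body presses on something with over 40 N, if the wrist force passes 120 N, or if a joint passes its speed limit or range.

## Working session

There is one attempt and no reset: what is moved stays moved. The work goes in short steps, Python scripts to look and compute and a tool call to move; the robot and the scene stay as the last step left them, time stands still between calls to the robot, and variables do not carry over. Pictures are saved under pics/ and viewed, at most 14 in all, crops included, and the job is handed in when it is done.

Besides the shell and the picture viewer there is one more tool, called after "Request:" by a JSON object that holds its "op" and its "data". apply_moves: Moves the arm, as the interface text tells. Its arguments: {"type":"object","properties":{"motion":{"type":"array"},"grip_force":{"type":"number"}},"required":["motion"]}

```bash
mkdir -p pics
cat > h.py <<'E'
import numpy as np, cv2
from station import status, vision, workorder, models, bot
def cam(n):
    P=vision.camera_params(n); im,d=vision.camera(n); return im,d,P
def pts(d,P,mask):
    r,c=np.nonzero(mask&(d>0)); z=d[r,c]
    p=np.c_[(c-P['cx'])/P['fx']*z,(r-P['cy'])/P['fy']*z,z]
    T=np.array(P['world_from_camera']); return p@T[:3,:3].T+T[:3,3]
def save(im,n): cv2.imwrite('pics/'+n,im[:,:,::-1])
E
python3 - <<'E'
from h import *
s=status.sense(); print(s['time_s'],s['tool_pos'],s['tcp_rot'],s['ft_force'],s['width'],bot.grip_depth)
for n in ['top','scene']:
    im,d,P=cam(n); save(im,n+'0.png'); print(n,np.round(P['world_from_camera'],3).tolist(),P['fx'])
    for l in ['wax_mid','matches_mid','tape_mid','bar_mid','wax_nest_seat','match_nest_seat','tape_spindle_seat','bar_rest_seat','mould_mid','pliers_mid']:
        if n=='scene': continue
        r=models.cut_out(n,l)
        for q in r[:2]:
            p=pts(d,P,q['pixels']); 
            if len(p)==0: continue
            t=p[p[:,2]>np.percentile(p[:,2],95)-0.006]
            rect=cv2.minAreaRect((t[:,:2]*1000).astype(np.float32))
            print(l,round(q['score'],2),np.round(q['bbox']),'zmax',np.round(np.percentile(p[:,2],95),3),'rect',np.round(rect[0],1),np.round(rect[1],1),round(rect[2],1))
        for q in models.tip_of(n,l)[:1]: print('   tip',round(q['score'],2),np.round(q['position'],1))
print(status.sense()['time_s'])
E
```

```text
0.0 [0.20363485 0.48345092 0.22603261] [-1.79911119e+02 -1.22357635e-02  1.57150865e+02] [ 0.07639867 -0.16291184 -0.1292453 ] 0.0923665491674531 -0.0188
top [[0.02, -0.988, 0.153, 0.409], [-1.0, -0.02, -0.001, 0.146], [0.004, -0.153, -0.988, 0.879], [0.0, 0.0, 0.0, 1.0]] 402.6113473109092
wax_mid 0.6 [298. 231. 327. 250.] zmax 0.03 rect [450.4 153.7] [39.  60.8] 9.2
   tip 0.97 [312.8 240.3]
matches_mid 0.6 [243. 159. 268. 184.] zmax 0.019 rect [596.2 281.5] [36.4 53.1] 19.6
   tip 0.93 [257.  171.6]
tape_mid 0.61 [424. 164. 458. 194.] zmax 0.022 rect [ 591.7 -123.9] [65.8 66.4] 31.8
   tip 0.9 [440.8 179.2]
bar_mid 0.97 [234. 224. 280. 239.] zmax 0.028 rect [468.  275.9] [99.8 21.8] 80.4
   tip 0.63 [257.  234.8]
wax_nest_seat 0.64 [350. 220. 395. 254.] zmax 0.017 rect [460.3  23.2] [70.2 94.2] 1.9
   tip 0.76 [372.1 236.4]
match_nest_seat 0.83 [416. 224. 452. 257.] zmax 0.018 rect [ 454.6 -112.4] [61.6 77.7] 14.3
   tip 0.92 [435.9 241.8]
tape_spindle_seat 0.77 [296. 154. 332. 189.] zmax 0.032 rect [605.1 152.1] [19.6 19.7] 46.1
   tip 0.83 [312.9 170.8]
bar_rest_seat 0.88 [358. 163. 396. 188.] zmax 0.027 rect [596.   15.6] [46.9 85.7] 1.9
   tip 0.66 [377.4 173.5]
mould_mid 0.94 [184. 161. 219. 192.] zmax 0.059 rect [580.  386.2] [62.1 60.2] 89.1
mould_mid 0.64 [233. 226. 281. 239.] zmax 0.028 rect [468.  275.9] [99.8 21.6] 80.6
   tip 0.93 [202.7 176. ]
pliers_mid 0.75 [156. 200. 228. 232.] zmax 0.015 rect [508.9 417.3] [ 55.  140.7] 13.3
   tip 0.57 [191.5 206.1]
scene [[-0.249, 0.694, -0.676, 1.216], [0.968, 0.173, -0.18, 0.332], [-0.008, -0.699, -0.715, 0.793], [0.0, 0.0, 0.0, 1.0]] 402.49780014161024
1.1
```

```bash
python3 -c "
import cv2
a=cv2.imread('pics/top0.png')[130:280,140:480]; cv2.imwrite('pics/top0c.png',cv2.resize(a,None,fx=2.3,fy=2.3,interpolation=cv2.INTER_CUBIC))"
```

```text
(no output)
```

View pics/top0c.png

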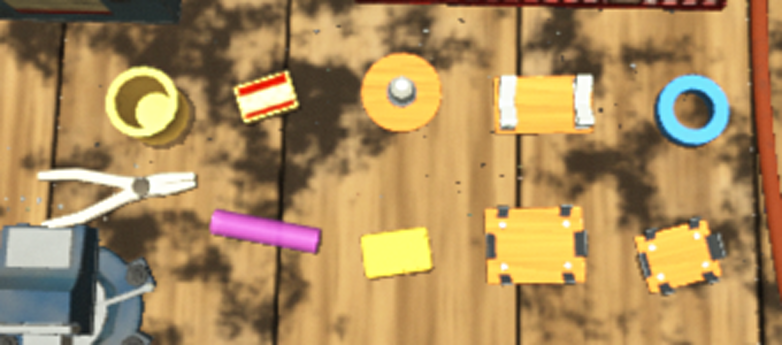

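View pics/scene0.png

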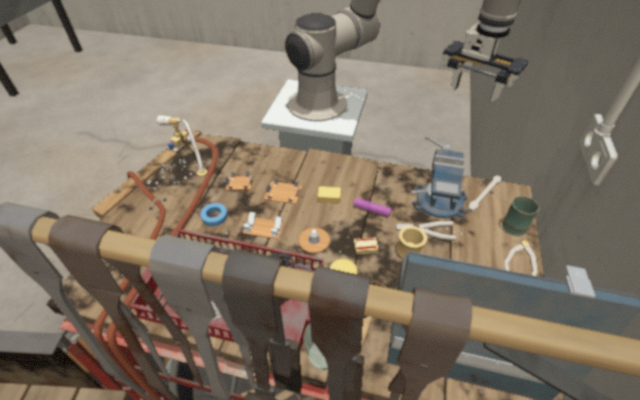

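Run:
```python
from h import *
im,d,P=cam('top')
p=pts(d,P,d>0)
print('max height per cell, x rows (50mm), y cols from +0.55 down to -0.35')
xs=np.arange(.3,.95,.04); ys=np.arange(.56,-.36,-.04)
print('      ',' '.join('%4d'%(y*1000-20) for y in ys))
for x in xs[::-1]:
    row=[]
    for y in ys:
        m=(p[:,0]>=x)&(p[:,0]<x+.04)&(p[:,1]<=y)&(p[:,1]>y-.04)
        row.append('%4d'%(p[m,2].max()*1000) if m.any() else '   -')
    print('%5d '%(x*1000+20),' '.join(row))
```

```text
max height per cell, x rows (50mm), y cols from +0.55 down to -0.35
        540  500  460  419  379  339  299  259  219  179  139   99   59   19  -20  -60 -100 -140 -180 -220 -260 -300 -340
  959     -    -    -    -    -    -    -    -    -    -    -    -    -    -    -    -    -    -    7    8    -    3    3
  919     -    -    -    -    3    5    6   94   93   62   62   63   63   64   62   62   62   62   20   17   11    4    4
  879   219  220  221  223  218    9   19   94   92   61   63   61   64   61   62   61   63   62   52   20    3    8    4
  839   221  223  224  226  259   17  104  104  103   58   16   17   16   19   17   17   18   58   58   21   11    5    5
  799    67   12   20   22  176   22  103  104  103   60   68   70   58    9    9   12   20   58   59   20   12    5    6
  759    67   20   20   20  107   39   93   97   96   58   73   76   75   73   78   66   51   58   59   22   17    5    5
  719    66   23   21   21  106   38   90   96   96   60   61   76   74   74   76   65   42   59   20   21   19    4    4
  679   106  107  106  106  107    5    6    6    5   63
[... 463 characters left out ...]
   14    6    5    5    6    5    5    7    7    6    5    5    6   21   20    5   10    6
  479     5  101  107  102   12   28   29   28   28   30   31    7   21   14   20   20   20   21   20   21    8    6    7
  439     6  108  112  110   25    7   22   27   27   31   30    6   21    9   22   23   21   20   16   35   46    7    7
  399    15  125  127  126   47    6    5    6    6    5    6    6    6    5    5    5   21    5    6   21  120  121    7
  359    14  126  127  126   24    5    6    5    5    6    6    5    6    5    5    5    5    5    4   23  122  126  114
  320    13  125  126  126    6    8    6    6    6    5    9    7    5    5    5    8    8    6    5   20   24  110  110
```

Request:
{"op": "apply_moves", "data": {"motion": [[0.09,0.02,-0.027,0,-0.085],[0.09,0.02,-0.027,0,-0.085],[0.09,0.02,-0.027,0,-0.085],[0.09,0.02,-0.027,0,-0.085],[0.09,0.02,-0.027,0,-0.085],[0.09,0.02,-0.027,0,-0.085],[0.09,0.02,-0.027,0,-0.085],[0.09,0.02,-0.027,0,-0.085]]}}

```text
time_s: 1.82
tool_pos: [0.3646, 0.2664, 0.2269]
tcp_rot: [180.0, 0.0, 118.0]
ft_force: [0.4, 0.6, -0.2]
width: 0.0901
gripper_force: 0.0
```

Request:
{"op": "apply_moves", "data": {"motion": [[0.09,0.02,-0.027,0,-0.085],[0.09,0.02,-0.027,0,-0.085],[0.09,0.02,-0.027,0,-0.085],[0.09,0.02,-0.027,0,-0.077],[0.09,0,0,0,0],[0.09,0,0,0,0],[0.09,0,0,0,0],[0.09,0,0,0,0]]}}

```text
time_s: 2.48
tool_pos: [0.4431, 0.1607, 0.2267]
tcp_rot: [-180.0, -0.0, 99.3]
ft_force: [0.5, 0.1, -1.0]
width: 0.0901
gripper_force: 0.0
```

```bash
cat >> h.py <<'E'
def state():
    s=status.sense(); print('t',round(s['time_s'],2),'tcp',np.round(s['tool_pos'],4),'rot',np.round(s['tcp_rot'],2),'F',np.round(s['ft_force'],1),'w',round(float(s['width']),4),'gf',np.round(s['gripper_force'],1)); return s
def rects(n,labels,band=.006,pic=None):
    im,d,P=cam(n)
    if pic: save(im,pic)
    for l in labels:
        for q in models.cut_out(n,l)[:1]:
            p=pts(d,P,q['pixels']); zm=np.percentile(p[:,2],95)
            t=p[abs(p[:,2]-zm)<band]; r=cv2.minAreaRect((t[:,:2]*1000).astype(np.float32))
            a=cv2.minAreaRect((p[:,:2]*1000).astype(np.float32))
            print(l,round(q['score'],2),np.round(q['bbox']),'z95',round(float(zm),4),'top',np.round(r[0],1),np.round(r[1],1),round(r[2],1),'all',np.round(a[0],1),np.round(a[1],1),round(a[2],1))
E
python3 - <<'E'
from h import *
state(); rects('wrist',['wax_mid','wax_nest_seat','bar_mid'],pic='w1.png')
im,d,P=cam('top'); p=pts(d,P,d>0)
for y in np.arange(.2,.4,.02):
    m=(abs(p[:,1]-y)<.01)&(p[:,0]>.62)
    print(round(y,2),[(h,round(float(p[m&(p[:,2]>h)][:,0].min()),3)) for h in (.05,.08) if (m&(p[:,2]>h)).any()])
E
```

```text
t 2.48 tcp [0.4431 0.1607 0.2267] rot [-1.7999e+02 -2.0000e-02  9.9280e+01] F [ 0.5  0.1 -1. ] w 0.0901 gf 0.0
wax_mid 0.74 [309. 156. 342. 205.] z95 0.027 top [450.3 155.3] [38.9 60.8] 8.8 all [450.8 150.7] [42.7 70.9] 8.7
wax_nest_seat 0.8 [294. 232. 350. 272.] z95 0.0151 top [458.5  60.5] [72.6 23.2] 3.2 all [454.6 102.8] [ 72.7 181.8] 5.0
bar_mid 0.93 [333.  34. 386. 122.] z95 0.0255 top [467.3 276.8] [99.7 21.4] 80.5 all [468.7 276.3] [100.6  26.5] 80.3
0.2 [(0.05, 0.692)]
0.22 [(0.05, 0.715), (0.08, 0.719)]
0.24 [(0.05, 0.705), (0.08, 0.709)]
0.26 [(0.05, 0.705), (0.08, 0.707)]
0.28 [(0.05, 0.712), (0.08, 0.716)]
0.3 []
0.32 []
0.34 []
0.36 [(0.05, 0.669), (0.08, 0.67)]
0.38 [(0.05, 0.668), (0.08, 0.668)]
```

View pics/w1.png

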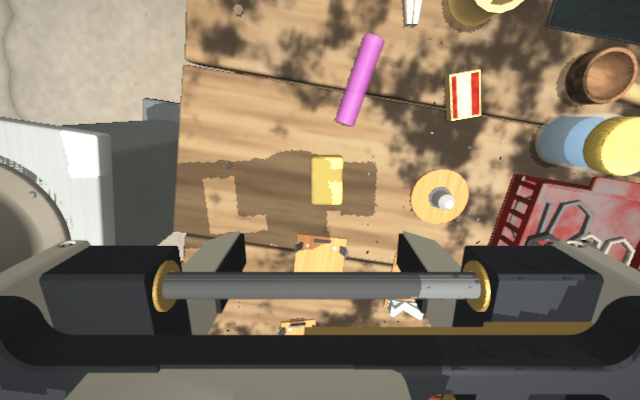

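Request:
{"op": "apply_moves", "data": {"motion": [[0.08,0.0037,-0.0032,-0.036,0],[0.08,0.0036,-0.0032,-0.036,0],[0.08,0,0,-0.036,0],[0.08,0,0,-0.036,0],[0.08,0,0,-0.036,0],[0.08,0,0,-0.025,0],[0.08,0,0,-0.0167,0],[0.08,0,0,0,0]], "grip_force": 20}}

```text
time_s: 3.4
tool_pos: [0.4494, 0.1535, 0.0024]
tcp_rot: [-179.7, 0.0, 99.2]
ft_force: [-1.2, 0.7, 0.3]
width: 0.08
gripper_force: 0.0
```

Request:
{"op": "apply_moves", "data": {"motion": [[0.03,0,0,0,0],[0.03,0,0,0,0],[0.03,0,0,0,0],[0.03,0,0,0,0],[0.03,0,0,0,0],[0.03,0,0,0,0],[0.03,0,0,0.02,0],[0.03,0,0,0.02,0]]}}

```text
time_s: 4.07
tool_pos: [0.4502, 0.1532, 0.0449]
tcp_rot: [-179.8, 0.0, 99.2]
ft_force: [-0.3, 0.7, -0.4]
width: 0.0396
gripper_force: 20.0
```

Request:
{"op": "apply_moves", "data": {"motion": [[0.03,0,0,0.035,0],[0.03,0.0045,-0.026,0.03,0],[0.03,0.0045,-0.026,0.025,0],[0.03,0.0045,-0.026,0.025,0],[0.03,0.0045,-0.026,0.025,0],[0.03,0.0045,-0.026,0.025,-0.032],[0.03,0.0045,-0.026,0.01,-0.032],[0.03,0.0045,-0.026,0,-0.032]]}}

```text
time_s: 4.73
tool_pos: [0.4839, -0.0301, 0.2233]
tcp_rot: [179.7, 0.1, 93.6]
ft_force: [0.9, -0.1, -0.3]
width: 0.0397
gripper_force: 20.0
```

Request:
{"op": "apply_moves", "data": {"motion": [[0.03,0.0045,-0.026,0,-0.032],[0.03,0.0045,-0.026,0,0],[0.03,0.0045,-0.026,0,0],[0.03,0.0045,-0.026,0,0],[0.03,0,-0.015,0,0],[0.03,0,0,0,0],[0.03,0,0,0,0],[0.03,0,0,0,0]]}}

```text
time_s: 5.4
tool_pos: [0.5003, -0.1468, 0.22]
tcp_rot: [-180.0, -0.0, 91.8]
ft_force: [-0.5, 0.6, -1.0]
width: 0.0399
gripper_force: 20.0
```

Run:
```python
from h import *
state(); rects('wrist',['wax_mid','wax_nest_seat','match_nest_seat','bar_rest_seat','tape_mid'],pic='w2.png')
P=vision.camera_params('wrist');T=np.linalg.inv(P['world_from_camera'])
for l,z in [('wax_nest_seat',.017),('match_nest_seat',.0115),('bar_rest_seat',.0267)]:
    for q in models.tip_of('wrist',l)[:1]:
        c,r=q['position']; W=np.array(P['world_from_camera']); v=W[:3,:3]@[(c-P['cx'])/P['fx'],(r-P['cy'])/P['fy'],1]; o=W[:3,3]
        print(l,round(q['score'],2),np.round((o+v*(z-o[2])/v[2])*1000,1))
P=vision.camera_params('top')
vision.camera('top')
for l,z in [('wax_nest_seat',.017),('match_nest_seat',.0115),('bar_rest_seat',.0267),('tape_spindle_seat',.0145)]:
    for q in models.tip_of('top',l)[:1]:
        c,r=q['position']; W=np.array(P['world_from_camera']); v=W[:3,:3]@[(c-P['cx'])/P['fx'],(r-P['cy'])/P['fy'],1]; o=W[:3,3]
        print('top',l,round(q['score'],2),np.round((o+v*(z-o[2])/v[2])*1000,1))
```

```text
t 5.4 tcp [ 0.5003 -0.1468  0.22  ] rot [-1.7999e+02 -4.0000e-02  9.1830e+01] F [-0.5  0.6 -1. ] w 0.0399 gf 20.0
wax_mid 0.8 [283. 191. 356. 301.] z95 0.2313 top [ 499.4 -144.5] [39.9 61.4] 1.9 all [ 497.2 -158.1] [95.6 89. ] 4.4
wax_nest_seat 0.58 [260.   0. 324.  69.] z95 0.0127 top [462.2 -11.1] [72.5 22.6] 2.4 all [461.   12.8] [73.  70.5] 2.2
match_nest_seat 0.94 [254. 110. 313. 180.] z95 0.0167 top [ 453.  -110.1] [61.5 77.4] 15.8 all [ 453.  -110.1] [61.5 77.4] 15.8
bar_rest_seat 0.78 [383.   1. 442.  81.] z95 0.0248 top [595.8  10.2] [47.8 73.9] 2.0 all [598.2  10.6] [61.7 83.4] 1.7
tape_mid 0.58 [365. 133. 424. 186.] z95 0.0198 top [ 590.7 -123.4] [64.8 65.4] 48.3 all [ 590.5 -123.5] [64.8 65.7] 50.7
wax_nest_seat 0.96 [463.1  24.5  17. ]
match_nest_seat 0.81 [ 453.7 -111.2   11.5]
bar_rest_seat 0.71 [596.1  16.7  26.7]
top wax_nest_seat 0.67 [464.6  23.4  17. ]
top match_nest_seat 0.71 [ 444.7 -108.1   11.5]
top bar_rest_seat 0.88 [598.4  14.8  26.7]
```

View pics/w2.png

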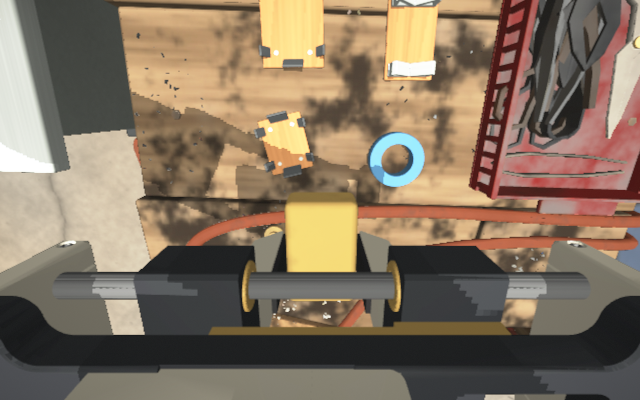

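Run:
```python
from h import *
s=state(); im,d,P=cam('wrist')
q=models.cut_out('wrist','wax_mid')[0]; p=pts(d,P,q['pixels'])
print(np.histogram(p[:,2],bins=np.arange(.1,.26,.01)))
im,d,P=cam('scene'); save(im[0:200,100:400],'s1.png')
for q in models.cut_out('scene','wax_mid')[:1]:
    p=pts(d,P,q['pixels']); print(q['score'],q['bbox'],len(p),np.round(p.min(0),3),np.round(p.max(0),3),np.round(np.percentile(p[:,2],[5,25,50,75,95]),3))
```

```text
t 6.1 tcp [ 0.5006 -0.1476  0.22  ] rot [179.99  -0.    91.83] F [-0.1 -0.2  0.6] w 0.04 gf 20.0
(array([   0,    0,    0,    0,    0,    0,    0,    0,    0,    0,   37,
        306, 1939, 3265,    0]), array([0.1 , 0.11, 0.12, 0.13, 0.14, 0.15, 0.16, 0.17, 0.18, 0.19, 0.2 ,
       0.21, 0.22, 0.23, 0.24, 0.25]))
0.52 [189.2, 122.3, 222.2, 135.8] 342 [-0.708 -0.849 -0.755] [ 0.539 -0.115  0.251] [0.205 0.212 0.223 0.229 0.231]
```

Request:
{"op": "apply_moves", "data": {"motion": [[0.03,-0.0064,0.028,0,0.005],[0.03,-0.0064,0.028,0,0],[0.03,-0.0064,0.028,0,0],[0.03,-0.0064,0.028,0,0],[0.03,-0.0064,0.028,-0.02,0],[0.03,-0.0064,0.028,-0.03,0],[0.03,0,0,-0.03,0],[0.03,0,0,-0.03,0]], "grip_force": 25}}

```text
time_s: 6.97
tool_pos: [0.462, 0.022, 0.1095]
tcp_rot: [179.9, 0.0, 92.3]
ft_force: [0.1, -0.7, -1.0]
width: 0.0397
gripper_force: 25.0
```

Request:
{"op": "apply_moves", "data": {"motion": [[0.03,0,0,-0.02,0],[0.03,0,0,-0.02,0],[0.03,0,0,-0.01,0],[0.03,0,0,0,0],[0.03,0,0,0,0],[0.03,0,0,0,0],[0.03,0,0,0,0],[0.03,0,0,0,0]]}}

```text
time_s: 7.63
tool_pos: [0.4629, 0.0203, 0.0609]
tcp_rot: [179.9, 0.0, 92.1]
ft_force: [-0.0, 0.5, -0.9]
width: 0.0396
gripper_force: 25.0
```

Run:
```python
from h import *
s=state(); rects('wrist',['wax_mid','wax_nest_seat'],pic='w3.png')
im,d,P=cam('scene')
for q in models.cut_out('scene','wax_mid')[:1]:
    p=pts(d,P,q['pixels']); print(q['score'],q['bbox'],len(p),np.round(np.percentile(p[:,2],[5,25,50,75,95]),3))
```

```text
t 7.63 tcp [0.4629 0.0203 0.0609] rot [1.7989e+02 2.0000e-02 9.2120e+01] F [-0.   0.5 -0.9] w 0.0396 gf 25.0
wax_mid 0.88 [281. 195. 358. 272.] z95 0.0722 top [461.4  32.4] [40.  41.5] 2.2 all [457.5  32.3] [48.3 41.5] 1.1
wax_nest_seat 0.87 [267. 149. 373. 231.] z95 0.0175 top [459.2  60.1] [73.2 22.6] 2.6 all [459.4  39.1] [81.6 64.7] 2.2
```

View pics/w3.png

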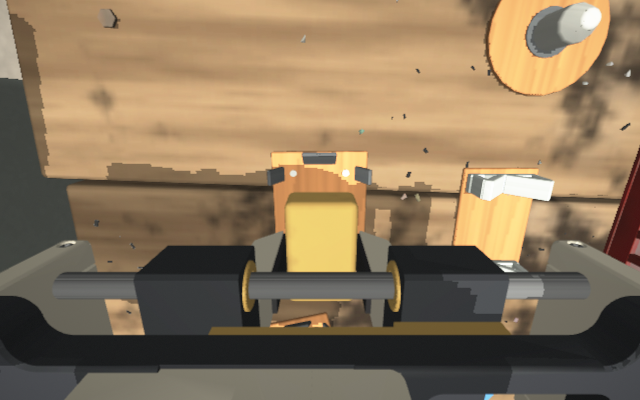

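Request:
{"op": "apply_moves", "data": {"motion": [[0.03,-0.001,0.001,-0.01,0],[0.03,0,0,-0.01,0],[0.03,0,0,-0.01,0],[0.03,0,0,-0.006,0],[0.03,0,0,-0.004,0],[0.03,0,0,0,0],[0.03,0,0,0,0],[0.03,0,0,0,0]]}}

```text
time_s: 8.55
tool_pos: [0.4615, 0.0214, 0.0203]
tcp_rot: [180.0, 0.0, 92.1]
ft_force: [0.5, 0.3, 0.0]
width: 0.0395
gripper_force: 25.0
```

Run:
```python
from h import *
s=state(); rects('wrist',['wax_mid','wax_nest_seat'])
```

```text
t 8.55 tcp [0.4615 0.0214 0.0203] rot [1.7996e+02 1.0000e-02 9.2120e+01] F [0.5 0.3 0. ] w 0.0395 gf 25.0
wax_mid 0.62 [283. 192. 356. 303.] z95 0.0317 top [460.5  23.7] [40.1 60.8] 1.9 all [460.9  23.7] [45.4 60.8] 1.5
wax_nest_seat 0.72 [258. 162. 384. 308.] z95 0.0176 top [469.5  28.8] [70.7 94.4] 21.5 all [459.5  24.1] [75.5 94.9] 2.0
```

Request:
{"op": "apply_moves", "data": {"motion": [[0.06,0,0,0,0],[0.06,0,0,0,0],[0.06,0,0,0,0],[0.06,0,0,0,0],[0.06,0,0,0.02,0],[0.06,0,0,0.03,0],[0.06,0,0,0.04,0],[0.06,0,0,0.04,0]]}}

```text
time_s: 9.37
tool_pos: [0.4603, 0.0215, 0.151]
tcp_rot: [-179.9, -0.0, 92.1]
ft_force: [2.8, -0.0, 0.8]
width: 0.06
gripper_force: 0.0
```

Request:
{"op": "apply_moves", "data": {"motion": [[0.06,0.01,0.02,0.03,0.03],[0.06,0.0156,0.03,0.02,0.04],[0.06,0.0156,0.03,0,0.04],[0.06,0.0156,0.03,0,0.04],[0.06,0.0156,0.03,0,0.04],[0.06,0.0156,0.03,0,0.04],[0.06,0.0156,0.03,0,0.04],[0.06,0.0156,0.03,0,0.035]]}}

```text
time_s: 10.03
tool_pos: [0.5808, 0.253, 0.1999]
tcp_rot: [-180.0, 0.0, 109.7]
ft_force: [0.6, 0.4, 0.2]
width: 0.0597
gripper_force: 0.0
```

Request:
{"op": "apply_moves", "data": {"motion": [[0.06,0.0154,0.03,0,0],[0.06,0,0,0,0],[0.06,0,0,0,0],[0.06,0,0,0,0],[0.06,0,0,0,0],[0.06,0,0,0,0],[0.06,0,0,0,0],[0.06,0,0,0,0]]}}

```text
time_s: 10.7
tool_pos: [0.5959, 0.2807, 0.2005]
tcp_rot: [180.0, 0.0, 109.5]
ft_force: [0.1, -0.3, -0.2]
width: 0.0599
gripper_force: 0.0
```

Run:
```python
from h import *
s=state(); rects('wrist',['matches_mid','mould_mid','bar_mid'],pic='w4.png')
rects('top',['wax_mid','wax_nest_seat','matches_mid'],pic='t4.png')
im,d,P=cam('wrist'); p=pts(d,P,d>0); m=(p[:,2]>.05)&(p[:,2]<.14)&(p[:,0]>.62)&(p[:,0]<.8)
for y in np.arange(.2,.44,.02):
    k=m&(abs(p[:,1]-y)<.01)
    if k.sum()>5: print(round(y,2),round(float(np.percentile(p[k][:,0],1)),3))
a=cv2.imread('pics/t4.png')[130:280,140:480]; b=cv2.imread('pics/w4.png')
c=cv2.resize(a,None,fx=2,fy=2); o=np.zeros((580,680,3),np.uint8); o[:300]=c; o[300:580,:640]=b[:280]; cv2.imwrite('pics/c4.png',o)
```

```text
t 10.7 tcp [0.5959 0.2807 0.2005] rot [179.97   0.   109.54] F [ 0.1 -0.3 -0.2] w 0.0599 gf 0.0
matches_mid 0.88 [307. 153. 336. 201.] z95 0.0164 top [596.  282.5] [35.2 53.3] 18.8 all [596.7 282.8] [36.7 53.3] 18.8
mould_mid 0.78 [309.  43. 378. 118.] z95 0.057 top [579.6 387.7] [62.5 62.1] 69.7 all [578.9 392.8] [72.1 66.5] 73.0
bar_mid 0.81 [192. 104. 244. 187.] z95 0.0252 top [468.  276.8] [99.8 21.5] 79.8 all [464.5 272. ] [110.5  29.4] 80.3
wax_mid 0.85 [360. 226. 393. 245.] z95 0.0337 top [460.3  22.6] [37.9 59.6] 1.1 all [460.3  21.9] [37.9 62.4] 1.2
wax_nest_seat 0.66 [351. 218. 395. 255.] z95 0.0203 top [461.   23.5] [70.7 94. ] 2.8 all [462.8  22.1] [75.5 97.9] 4.4
0.26 0.705
0.28 0.711
0.38 0.669
0.4 0.669
0.42 0.667
```

View pics/c4.png

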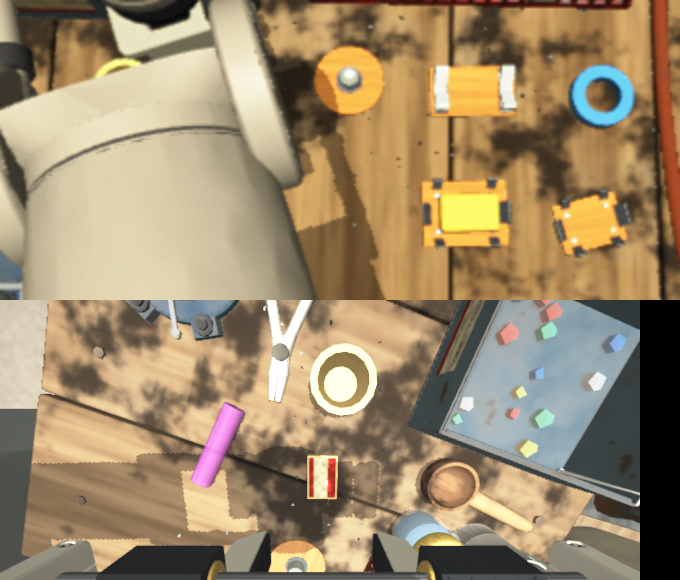

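Request:
{"op": "apply_moves", "data": {"motion": [[0.08,-0.0055,-0.0013,-0.03,0],[0.08,-0.0055,-0.001,-0.035,0],[0.08,0,0,-0.035,0],[0.08,0,0,-0.03,0],[0.08,0,0,-0.03,0],[0.08,0,0,-0.02,0],[0.08,0,0,-0.01,0],[0.08,0,0,-0.0065,0]], "grip_force": 15}}

```text
time_s: 11.82
tool_pos: [0.5843, 0.279, 0.002]
tcp_rot: [-179.9, -0.0, 109.6]
ft_force: [0.2, 0.0, 0.3]
width: 0.0798
gripper_force: 0.0
```

Request:
{"op": "apply_moves", "data": {"motion": [[0.06,0,0,0,0],[0.05,0,0,0,0],[0.04,0,0,0,0],[0.03,0,0,0,0],[0.025,0,0,0,0],[0.025,0,0,0,0],[0.025,0,0,0,0],[0.025,0,0,0,0]]}}

```text
time_s: 12.48
tool_pos: [0.585, 0.2792, 0.004]
tcp_rot: [180.0, 0.0, 109.6]
ft_force: [-0.0, 0.4, 2.1]
width: 0.0358
gripper_force: 15.0
```

Request:
{"op": "apply_moves", "data": {"motion": [[0.025,0,0,0,0],[0.025,0,0,0,0],[0.025,0,0,0.005,0],[0.025,0,0,0.01,0],[0.025,0,0,0.02,0],[0.025,0,0,0.03,0],[0.025,0,0,0.04,0],[0.025,0,0,0.04,0]]}}

```text
time_s: 13.15
tool_pos: [0.5841, 0.2789, 0.15]
tcp_rot: [-179.9, -0.0, 109.6]
ft_force: [1.7, 0.4, -0.3]
width: 0.0356
gripper_force: 15.0
```

Run:
```python
from h import *
s=state(); rects('wrist',['matches_mid'],pic='w5.png')
```

```text
t 13.15 tcp [0.5841 0.2789 0.15  ] rot [-179.91   -0.    109.6 ] F [ 1.7  0.4 -0.3] w 0.0356 gf 15.0
matches_mid 0.95 [285. 206. 353. 270.] z95 0.1621 top [580.6 287.1] [36.1 34.2] 19.7 all [575.6 273.6] [54.4 56.4] 19.5
```

Request:
{"op": "apply_moves", "data": {"motion": [[0.025,-0.0055,-0.016,0,-0.006],[0.025,-0.0109,-0.0324,0,-0.006],[0.025,-0.0109,-0.0324,0,-0.006],[0.025,-0.0109,-0.0324,0,-0.006],[0.025,-0.0109,-0.0324,0,-0.006],[0.025,-0.0109,-0.0324,0,-0.006],[0.025,-0.0109,-0.0324,0,-0.006],[0.025,-0.0109,-0.0324,0,-0.006]]}}

```text
time_s: 13.92
tool_pos: [0.5022, 0.035, 0.1489]
tcp_rot: [180.0, 0.0, 106.8]
ft_force: [-0.2, -0.4, 0.1]
width: 0.0357
gripper_force: 15.0
```

Request:
{"op": "apply_moves", "data": {"motion": [[0.025,-0.0109,-0.0324,0,-0.006],[0.025,-0.0109,-0.0324,0,-0.006],[0.025,-0.0109,-0.0324,0,-0.006],[0.025,-0.0109,-0.0324,0,-0.006],[0.025,-0.006,-0.0172,-0.03,-0.006],[0.025,0,0,-0.04,0],[0.025,0,0,-0.02,0],[0.025,0,0,0,0]]}}

```text
time_s: 14.58
tool_pos: [0.4506, -0.1099, 0.0553]
tcp_rot: [-179.7, -0.3, 105.1]
ft_force: [-0.8, 1.0, -1.6]
width: 0.0355
gripper_force: 15.0
```

Run:
```python
from h import *
s=state(); rects('wrist',['matches_mid','match_nest_seat'],pic='w6.png')
```

```text
t 14.58 tcp [ 0.4506 -0.1099  0.0553] rot [-179.66   -0.27  105.05] F [-0.8  1.  -1.6] w 0.0355 gf 15.0
match_nest_seat 0.77 [278. 174. 369. 232.] z95 0.0176 top [445.7 -83.9] [61.4 22.5] 15.6 all [450.  -89.3] [39.4 63.8] 85.3
```

View pics/w6.png

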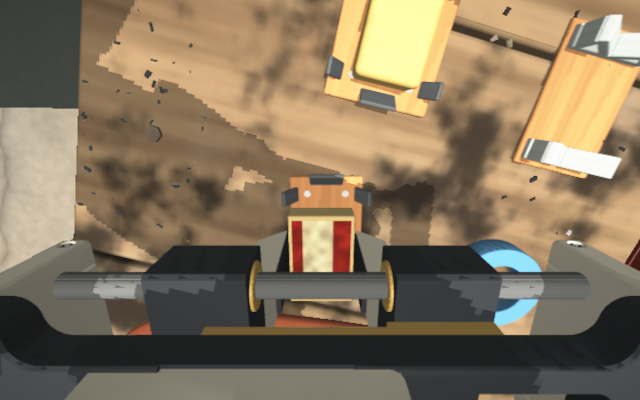

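Request:
{"op": "apply_moves", "data": {"motion": [[0.025,0,0,0,0],[0.025,0,0,-0.005,0],[0.025,0,0,-0.01,0],[0.025,0,0,-0.01,0],[0.025,0,0,-0.005,0],[0.025,0,0,-0.002,0],[0.025,0,0,0,0],[0.025,0,0,0,0]]}}

```text
time_s: 15.4
tool_pos: [0.4538, -0.1105, 0.027]
tcp_rot: [180.0, 0.0, 105.1]
ft_force: [1.4, -0.7, -0.5]
width: 0.0361
gripper_force: 15.0
```

Run:
```python
from h import *
s=state(); rects('wrist',['matches_mid','match_nest_seat'])
```

```text
t 15.4 tcp [ 0.4538 -0.1105  0.027 ] rot [1.7996e+02 3.0000e-02 1.0514e+02] F [ 1.4 -0.7 -0.5] w 0.0361 gf 15.0
matches_mid 0.58 [289. 208. 354. 272.] z95 0.0391 top [ 450.9 -102. ] [36.6 34. ] 15.6 all [450.2 -99.3] [43.9 40.2] 17.4
match_nest_seat 0.57 [266. 181. 373. 235.] z95 0.0181 top [446.  -83.8] [62.3 23.3] 15.0 all [448.7 -90.5] [69.8 38.2] 12.1
```

Request:
{"op": "apply_moves", "data": {"motion": [[0.025,-0.0006,0,-0.005,0],[0.025,0,0,-0.005,0],[0.025,0,0,-0.005,0],[0.025,0,0,-0.002,0],[0.025,0,0,-0.001,0],[0.025,0,0,0,0],[0.025,0,0,0,0],[0.05,0,0,0,0]]}}

```text
time_s: 16.22
tool_pos: [0.453, -0.1105, 0.0087]
tcp_rot: [180.0, 0.0, 105.1]
ft_force: [0.3, 0.3, 0.2]
width: 0.039
gripper_force: 0.0
```

Request:
{"op": "apply_moves", "data": {"motion": [[0.05,0,0,0,0],[0.05,0,0,0,0],[0.05,0,0,0,0],[0.05,0,0,0.02,0],[0.05,0,0,0.03,0],[0.05,0,0,0.04,0],[0.05,0,0,0.04,0],[0.09,0,0,0.04,0]]}}

```text
time_s: 16.88
tool_pos: [0.4523, -0.1102, 0.1804]
tcp_rot: [-180.0, -0.0, 105.1]
ft_force: [1.4, -1.2, -1.2]
width: 0.0527
gripper_force: 0.0
```

Run:
```python
from h import *
s=state(); rects('wrist',['matches_mid','match_nest_seat','tape_mid'],pic='w7.png')
```

```text
t 16.88 tcp [ 0.4523 -0.1102  0.1804] rot [-1.7998e+02 -2.0000e-02  1.0513e+02] F [ 1.4 -1.2 -1.2] w 0.0527 gf 0.0
matches_mid 0.81 [304. 163. 338. 210.] z95 0.0201 top [ 452.1 -111.3] [36.  53.1] 15.5 all [ 452.4 -113.9] [38.9 59.7] 13.8
match_nest_seat 0.65 [295. 147. 352. 219.] z95 0.0178 top [ 453.6 -110. ] [60.8 77.7] 15.3 all [ 453.6 -110. ] [60.8 77.7] 15.3
tape_mid 0.71 [400. 195. 462. 246.] z95 0.0195 top [ 589.7 -120.3] [66.2 59.5] 15.4 all [ 550.1 -116.4] [ 71.3 170.1] 77.2
```

View pics/w7.png

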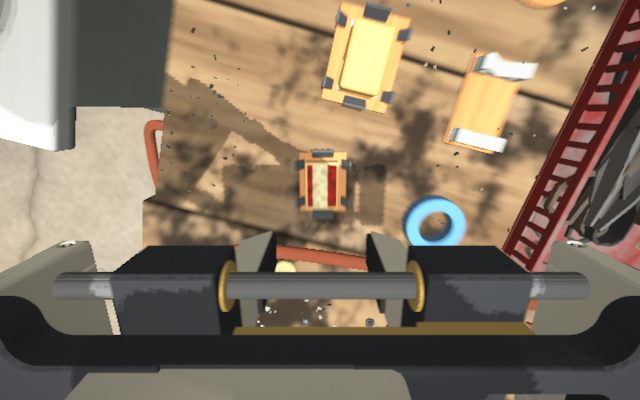

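Run:
```python
from h import *
rects('top',['tape_mid'])
im,d,P=cam('top'); p=pts(d,P,d>0)
for x in np.arange(.52,.66,.02):
    m=(abs(p[:,0]-x)<.01)&(p[:,1]<-.15)&(p[:,1]>-.3)&(p[:,2]>.012)
    print(round(x,2),np.round(np.percentile(p[m][:,1],[2,98]),3),np.round(p[m][:,2].max(),3)) if m.sum()>3 else 0
for y in np.arange(-.24,.24,.04):
    m=(abs(p[:,1]-y)<.02)&(p[:,0]>.62)&(p[:,0]<.74)
    k=m&(p[:,2]>.045); q=m&(p[:,0]<.70)
    print('rack',round(y,2),np.round(p[k][:,0].min(),3) if k.any() else '', np.round(p[q][:,2].max(),3))
```

```text
tape_mid 0.8 [422. 163. 455. 194.] z95 0.0223 top [ 595.2 -119.7] [53.9 67.4] 56.9 all [ 569.9 -107.7] [ 57.7 138.3] 63.0
0.52 [-0.206 -0.192] 0.021
0.58 [-0.283 -0.281] 0.018
0.6 [-0.287 -0.152] 0.022
0.62 [-0.269 -0.186] 0.022
0.64 [-0.26  -0.186] 0.022
0.66 [-0.254 -0.185] 0.021
rack -0.24  0.022
rack -0.2  0.023
rack -0.16 0.692 0.062
rack -0.12 0.692 0.063
rack -0.08 0.689 0.064
rack -0.04 0.689 0.062
rack 0.0 0.692 0.063
rack 0.04 0.692 0.063
rack 0.08 0.692 0.063
rack 0.12 0.692 0.062
rack 0.16 0.691 0.063
rack 0.2 0.692 0.063
```

Request:
{"op": "apply_moves", "data": {"motion": [[0.09,0.02,-0.0019,0,0.075],[0.09,0.02,-0.0019,0,0.075],[0.09,0.02,-0.0019,0,0.075],[0.09,0.02,-0.0019,0,0.075],[0.09,0.02,-0.0019,0,0.075],[0.09,0.02,-0.0019,0,0.075],[0.09,0.018,-0.0016,0,0.074],[0.09,0,0,0,0]]}}

```text
time_s: 17.9
tool_pos: [0.5926, -0.1236, 0.1761]
tcp_rot: [-180.0, -0.1, 135.4]
ft_force: [-1.5, 0.9, -0.6]
width: 0.09
gripper_force: 0.0
```

Request:
{"op": "apply_moves", "data": {"motion": [[0.09,0,0,-0.03,0],[0.09,0,0,-0.03,0],[0.09,0,0,-0.03,0],[0.09,0,0,-0.02,0],[0.09,0,0,0,0],[0.09,0,0,0,0],[0.09,0,0,0,0],[0.09,0,0,0,0]], "grip_force": 20}}

```text
time_s: 18.57
tool_pos: [0.5917, -0.1238, 0.0702]
tcp_rot: [179.9, 0.1, 135.1]
ft_force: [-0.4, -0.7, 0.7]
width: 0.0899
gripper_force: 0.0
```

Run:
```python
from h import *
s=state(); rects('wrist',['tape_mid'],pic='w8.png')
```

```text
t 18.57 tcp [ 0.5917 -0.1238  0.0702] rot [1.7993e+02 1.4000e-01 1.3513e+02] F [-0.4 -0.7  0.7] w 0.0899 gf 0.0
```

View pics/w8.png

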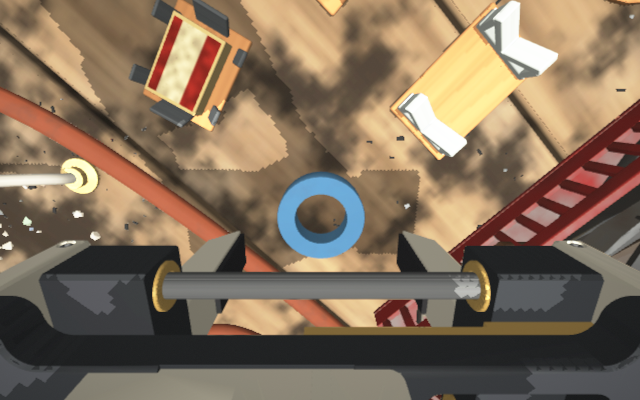

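Request:
{"op": "apply_moves", "data": {"motion": [[0.09,0,0,-0.02,0],[0.09,0,0,-0.02,0],[0.09,0,0,-0.012,0],[0.09,0,0,-0.007,0],[0.09,0,0,-0.003,0],[0.08,0,0,0,0],[0.07,0,0,0,0],[0.055,0,0,0,0]]}}

```text
time_s: 19.33
tool_pos: [0.5915, -0.1237, 0.0075]
tcp_rot: [180.0, 0.1, 135.1]
ft_force: [-0.0, 0.3, 0.1]
width: 0.0743
gripper_force: 0.0
```

Request:
{"op": "apply_moves", "data": {"motion": [[0.055,0,0,0,0],[0.055,0,0,0,0],[0.055,0,0,0,0],[0.055,0,0,0.005,0],[0.055,0,0,0.01,0],[0.055,0,0,0.03,0],[0.055,0,0,0.04,0],[0.055,0,0,0.04,0]]}}

```text
time_s: 20.0
tool_pos: [0.59, -0.1232, 0.1328]
tcp_rot: [-179.9, -0.1, 135.1]
ft_force: [1.4, -0.8, -0.3]
width: 0.0664
gripper_force: 20.0
```

Run:
```python
from h import *
s=state(); rects('wrist',['tape_mid'],pic='w9.png')
```

```text
t 20.0 tcp [ 0.59   -0.1232  0.1328] rot [-1.7995e+02 -1.2000e-01  1.3515e+02] F [ 1.4 -0.8 -0.3] w 0.0664 gf 20.0
tape_mid 0.75 [258. 194. 378. 308.] z95 0.145 top [ 589. -124.] [63.5 66.9] 13.1 all [ 628.8 -164.5] [112.5 171.1] 21.3
```

Request:
{"op": "apply_moves", "data": {"motion": [[0.055,0.002,0.028,0,0],[0.055,0.002,0.028,0,0],[0.055,0.002,0.028,0,0],[0.055,0.002,0.028,0,0],[0.055,0.002,0.028,0,0],[0.055,0.002,0.028,0,0],[0.055,0.002,0.028,0,0],[0.055,0,0.028,0,0]]}}

```text
time_s: 20.77
tool_pos: [0.6047, 0.1019, 0.1316]
tcp_rot: [-180.0, -0.0, 135.1]
ft_force: [0.5, -0.8, -0.5]
width: 0.0662
gripper_force: 20.0
```

Request:
{"op": "apply_moves", "data": {"motion": [[0.055,0,0,0,0],[0.055,0,0,0,0],[0.055,0,0,0,0],[0.055,0,0,0,0],[0.055,0,0,0,0],[0.055,0,0,0,0],[0.055,0,0,0,0],[0.055,0,0,0,0]]}}

```text
time_s: 21.43
tool_pos: [0.6049, 0.1, 0.1316]
tcp_rot: [180.0, 0.0, 135.1]
ft_force: [-0.8, -0.3, -0.8]
width: 0.0662
gripper_force: 20.0
```

Run:
```python
from h import *
s=state(); rects('wrist',['tape_spindle_seat'],pic='w9.png')
im,d,P=cam('wrist'); q=models.cut_out('wrist','tape_spindle_seat')[0]; p=pts(d,P,q['pixels'])
for lo,hi in [(.002,.009),(.025,.034),(.034,.042)]:
    t=p[(p[:,2]>lo)&(p[:,2]<hi)]
    if len(t)>5:
        c,r=cv2.minEnclosingCircle((t[:,:2]*1000).astype(np.float32)); print(lo,len(t),np.round(c,1),round(r,1),np.round(t.mean(0)*1000,1))
q=models.cut_out('wrist','tape_mid')[0]; p=pts(d,P,q['pixels']); p=p[p[:,2]>.138]; c,r=cv2.minEnclosingCircle((p[:,:2]*1000).astype(np.float32)); print('tape',np.round(c,1),round(r,1),np.round(np.percentile(p[:,2],[50,95]),4))
```

```text
t 21.43 tcp [0.6049 0.1    0.1316] rot [180.    0.  135.1] F [-0.8 -0.3 -0.8] w 0.0662 gf 20.0
tape_spindle_seat 0.72 [317. 112. 399. 194.] z95 0.0315 top [604.8 153. ] [20.6 20.6] 50.3 all [605.  153.8] [78.1 76.9] 89.5
0.002 4454 [605.2 153. ] 38.9 [603.6 153.9   4.9]
0.025 269 [605.1 152.9] 10.7 [602.9 153.2  30.2]
0.034 174 [604.8 152.7] 7.2 [604.9 153.   36.1]
tape [604.2  99.9] 34.5 [0.1427 0.1437]
```

View pics/w9.png

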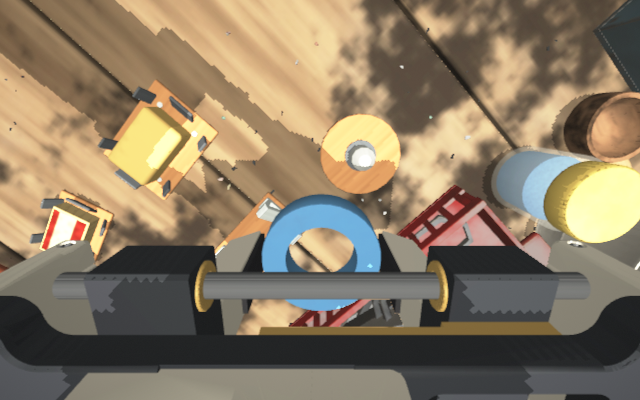

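Request:
{"op": "apply_moves", "data": {"motion": [[0.055,0,0.009,0,0.112],[0.055,0.0007,0.009,0,0.112],[0.055,0,0.009,0,0.112],[0.055,0,0.009,0,0.112],[0.055,0,0.009,0,0.112],[0.055,0,0.008,0,0.112],[0.055,0,0,0,0.112],[0.055,0,0,0,0]]}}

```text
time_s: 22.35
tool_pos: [0.6055, 0.1541, 0.1315]
tcp_rot: [180.0, -0.0, -179.6]
ft_force: [-0.3, -0.4, -0.7]
width: 0.0663
gripper_force: 20.0
```

Request:
{"op": "apply_moves", "data": {"motion": [[0.055,0,0,-0.02,0],[0.055,0,0,-0.025,0],[0.055,0,0,-0.02,0],[0.055,0,0,-0.01,0],[0.055,0,0,0,0],[0.055,0,0,0,0],[0.055,0,0,0,0],[0.055,0,0,0,0]]}}

```text
time_s: 23.02
tool_pos: [0.6066, 0.1536, 0.0581]
tcp_rot: [180.0, 0.2, -180.0]
ft_force: [0.7, 0.0, -0.4]
width: 0.0664
gripper_force: 20.0
```

Run:
```python
from h import *
s=state(); im,d,P=cam('wrist'); save(im,'w10.png')
q=models.cut_out('wrist','tape_mid')[0]; p=pts(d,P,q['pixels']); p=p[p[:,2]>s['tool_pos'][2]+.006]; c,r=cv2.minEnclosingCircle((p[:,:2]*1000).astype(np.float32)); print('tape',np.round(c,1),round(r,1))
```

```text
t 23.02 tcp [0.6066 0.1536 0.0581] rot [ 1.7998e+02  1.6000e-01 -1.7997e+02] F [ 0.7  0.  -0.4] w 0.0664 gf 20.0
tape [606.3 154.3] 35.2
```

Request:
{"op": "apply_moves", "data": {"motion": [[0.055,-0.0012,-0.001,-0.01,0],[0.055,0,0,-0.01,0],[0.055,0,0,-0.01,0],[0.055,0,0,-0.008,0],[0.055,0,0,-0.004,0],[0.055,0,0,-0.002,0],[0.055,0,0,0,0],[0.055,0,0,0,0]]}}

```text
time_s: 23.78
tool_pos: [0.6043, 0.1526, 0.0124]
tcp_rot: [180.0, -0.0, -179.9]
ft_force: [-0.6, -1.1, 1.9]
width: 0.0665
gripper_force: 20.0
```

Request:
{"op": "apply_moves", "data": {"motion": [[0.088,0,0,0,0],[0.088,0,0,0,0],[0.088,0,0,0,0],[0.088,0,0,0,0],[0.088,0,0,0.01,0],[0.088,0,0,0.02,0],[0.088,0,0,0.03,0],[0.088,0,0,0.04,0]]}}

```text
time_s: 24.45
tool_pos: [0.6027, 0.1523, 0.1118]
tcp_rot: [-180.0, -0.3, -179.9]
ft_force: [0.4, -0.1, -0.5]
width: 0.0882
gripper_force: 0.0
```

Run:
```python
from h import *
s=state(); im,d,P=cam('wrist'); save(im,'w11.png')
q=models.cut_out('wrist','tape_mid')[0]; p=pts(d,P,q['pixels']); print(q['bbox'],np.round(np.percentile(p[:,2],[5,25,50,75,95]),4)); p=p[p[:,2]>.018]; c,r=cv2.minEnclosingCircle((p[:,:2]*1000).astype(np.float32)); print('tape',np.round(c,1),round(r,1))
rects('wrist',['bar_mid'])
```

```text
t 24.45 tcp [0.6027 0.1523 0.1118] rot [-179.97   -0.29 -179.94] F [ 0.4 -0.1 -0.5] w 0.0882 gf 0.0
[280.1, 158.4, 363.4, 220.6] [0.0034 0.0046 0.0054 0.0227 0.036 ]
tape [602.5 152.9] 33.2
bar_mid 0.89 [409.   1. 545.  56.] z95 0.0256 top [468.9 276.4] [100.5  22.3] 81.0 all [466.2 282.9] [112.8  31. ] 80.5
```

View pics/w11.png

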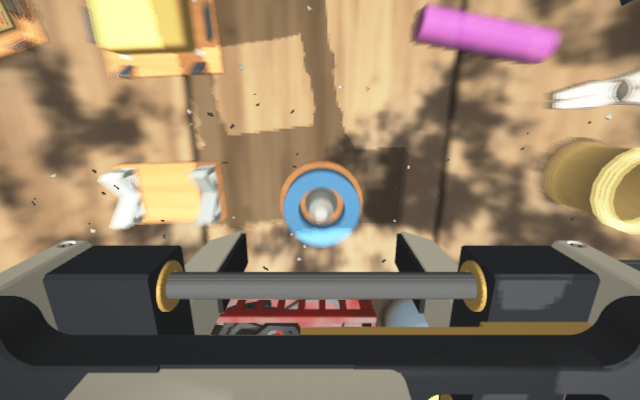

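Request:
{"op": "apply_moves", "data": {"motion": [[0.088,-0.0091,0.0083,0.008,-0.116],[0.088,-0.0091,0.0083,0.008,-0.116],[0.088,-0.0091,0.0083,0.008,-0.116],[0.088,-0.0091,0.0083,0.008,-0.116],[0.088,-0.0091,0.0083,0.008,-0.116],[0.088,-0.0091,0.0083,0.008,-0.116],[0.08,-0.0091,0.0083,0,-0.116],[0.07,-0.0091,0.0083,0,-0.116]], "grip_force": 35}}

```text
time_s: 25.32
tool_pos: [0.5306, 0.2192, 0.1599]
tcp_rot: [-179.9, -0.0, 126.6]
ft_force: [0.2, 0.3, 0.3]
width: 0.079
gripper_force: 0.0
```

Request:
{"op": "apply_moves", "data": {"motion": [[0.06,-0.0091,0.0083,0,-0.116],[0.06,-0.0091,0.0083,0,-0.116],[0.06,-0.0091,0.0083,0,-0.116],[0.06,-0.0091,0.0083,0,-0.116],[0.06,-0.0091,0.0083,0,-0.116],[0.06,-0.0091,0.0083,0,-0.116],[0.06,-0.0091,0.0083,0,-0.116],[0.06,0,0,0,0]]}}

```text
time_s: 25.98
tool_pos: [0.4657, 0.2779, 0.1594]
tcp_rot: [-179.8, 0.1, 80.2]
ft_force: [0.4, 0.6, 1.4]
width: 0.0601
gripper_force: 0.0
```

Run:
```python
from h import *
s=state(); rects('wrist',['bar_mid'],pic='w12.png')
```

```text
t 25.98 tcp [0.4657 0.2779 0.1594] rot [-1.7983e+02  7.0000e-02  8.0220e+01] F [0.4 0.6 1.4] w 0.0601 gf 0.0
bar_mid 0.69 [313. 140. 338. 234.] z95 0.0252 top [467.4 277. ] [99.9 20.8] 81.0 all [467.5 277. ] [100.   24.3] 80.3
```

Request:
{"op": "apply_moves", "data": {"motion": [[0.06,0.001,0,-0.03,0],[0.06,0,0,-0.035,0],[0.06,0,0,-0.035,0],[0.06,0,0,-0.03,0],[0.06,0,0,-0.015,0],[0.06,0,0,-0.007,0],[0.06,0,0,-0.004,0],[0.06,0,0,0,0]]}}

```text
time_s: 26.75
tool_pos: [0.4693, 0.2767, 0.0043]
tcp_rot: [-180.0, 0.0, 80.4]
ft_force: [0.3, 0.2, 0.8]
width: 0.0602
gripper_force: 0.0
```

Request:
{"op": "apply_moves", "data": {"motion": [[0.04,0,0,0,0],[0.03,0,0,0,0],[0.02,0,0,0,0],[0.015,0,0,0,0],[0.015,0,0,0,0],[0.015,0,0,0,0],[0.015,0,0,0,0],[0.015,0,0,0,0]]}}

```text
time_s: 27.42
tool_pos: [0.469, 0.2771, 0.0049]
tcp_rot: [180.0, -0.0, 80.4]
ft_force: [-0.5, -0.6, 3.7]
width: 0.024
gripper_force: 35.0
```

Request:
{"op": "apply_moves", "data": {"motion": [[0.015,0,0,0,0],[0.015,0,0,0,0],[0.015,0,0,0.005,0],[0.015,0,0,0.01,0],[0.015,0,0,0.02,0],[0.015,0,0,0.03,0],[0.015,0,0,0.04,0],[0.015,0,0,0.03,0]]}}

```text
time_s: 28.08
tool_pos: [0.469, 0.2771, 0.1425]
tcp_rot: [179.9, -0.0, 80.4]
ft_force: [1.0, 0.2, -1.0]
width: 0.0242
gripper_force: 35.0
```

Run:
```python
from h import *
s=state(); rects('wrist',['bar_mid'],pic='w13.png')
```

```text
t 28.08 tcp [0.469  0.2771 0.1425] rot [ 1.7993e+02 -4.0000e-02  8.0370e+01] F [ 1.   0.2 -1. ] w 0.0242 gf 35.0
bar_mid 0.69 [298. 167. 345. 325.] z95 0.1626 top [468.5 281.2] [91.6 24.1] 79.3 all [460.4 216.5] [221.9  42.3] 76.7
```

Request:
{"op": "apply_moves", "data": {"motion": [[0.015,0.006,-0.0125,0,0.018],[0.015,0.0121,-0.0249,0,0.018],[0.015,0.0121,-0.0249,0,0.018],[0.015,0.0121,-0.0249,0,0.018],[0.015,0.0121,-0.0249,0,0.018],[0.015,0.0121,-0.0249,0,0.018],[0.015,0.0121,-0.0249,0,0.018],[0.015,0.0121,-0.0249,0,0.018]]}}

```text
time_s: 28.85
tool_pos: [0.5593, 0.0889, 0.1388]
tcp_rot: [-179.9, 0.0, 88.7]
ft_force: [-0.1, 1.0, -1.1]
width: 0.0237
gripper_force: 35.0
```

Request:
{"op": "apply_moves", "data": {"motion": [[0.015,0.0121,-0.0249,0,0.018],[0.015,0.0121,-0.0249,0,0.018],[0.015,0.0121,-0.0249,0,0.02],[0.015,0,0,-0.03,0],[0.015,0,0,-0.03,0],[0.015,0,0,-0.01,0],[0.015,0,0,0,0],[0.015,0,0,0,0]]}}

```text
time_s: 29.52
tool_pos: [0.5956, 0.0158, 0.0695]
tcp_rot: [-179.9, -0.0, 91.9]
ft_force: [-0.4, 0.1, 0.6]
width: 0.0239
gripper_force: 35.0
```

Run:
```python
from h import *
s=state(); rects('wrist',['bar_mid','bar_rest_seat'],pic='w14.png')
```

```text
t 29.52 tcp [0.5956 0.0158 0.0695] rot [-1.7993e+02 -1.0000e-02  9.1850e+01] F [-0.4  0.1  0.6] w 0.0239 gf 35.0
bar_rest_seat 0.57 [285. 153. 363. 233.] z95 0.0281 top [595.2  52.4] [48.  13.9] 2.1 all [595.2  31.9] [59.6 67. ] 2.0
```

View pics/w14.png

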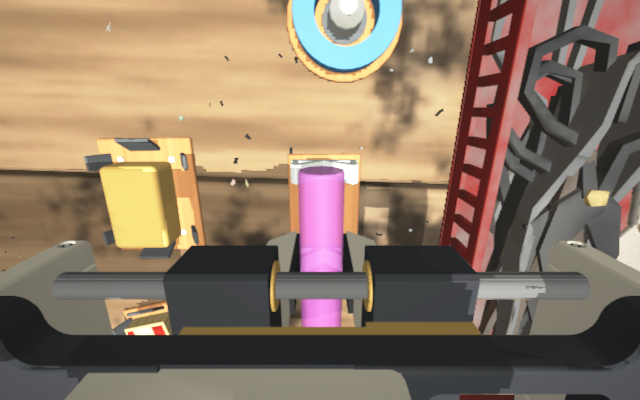

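Request:
{"op": "apply_moves", "data": {"motion": [[0.015,0.0006,0.0003,-0.01,0],[0.015,0,0,-0.012,0],[0.015,0,0,-0.012,0],[0.015,0,0,-0.008,0],[0.015,0,0,-0.005,0],[0.015,0,0,-0.002,0],[0.015,0,0,-0.001,0],[0.015,0,0,0,0]]}}

```text
time_s: 30.33
tool_pos: [0.5967, 0.0158, 0.0197]
tcp_rot: [180.0, 0.0, 91.8]
ft_force: [-0.8, 0.3, -0.1]
width: 0.024
gripper_force: 35.0
```

Request:
{"op": "apply_moves", "data": {"motion": [[0.015,0,0,0,0],[0.028,0,0,0,0],[0.035,0,0,0,0],[0.045,0,0,0,0],[0.05,0,0,0,0],[0.05,0,0,0,0],[0.05,0,0,0.01,0],[0.05,0,0,0.02,0]]}}

```text
time_s: 31.0
tool_pos: [0.5948, 0.016, 0.0481]
tcp_rot: [-179.7, -0.0, 91.8]
ft_force: [-0.1, -0.6, -0.3]
width: 0.0498
gripper_force: 0.0
```

Request:
{"op": "apply_moves", "data": {"motion": [[0.05,0,0,0.03,0],[0.05,0,0,0.04,0],[0.05,0,0,0.04,0],[0.05,0,0,0.04,0],[0.05,-0.03,0,0.02,0],[0.05,-0.03,0,0,0],[0.05,-0.03,0,0,0],[0.05,-0.03,0,0,0]]}}

```text
time_s: 31.67
tool_pos: [0.4751, 0.0159, 0.2207]
tcp_rot: [179.9, 0.0, 91.8]
ft_force: [0.3, 0.0, 0.4]
width: 0.0501
gripper_force: 0.0
```

Request:
{"op": "apply_moves", "data": {"motion": [[0.05,-0.01,0.035,0,0],[0.05,-0.01,0.035,0,0],[0.05,-0.01,0.035,0,0],[0.05,-0.01,0.035,0,0],[0.05,-0.01,0.035,0,0],[0.05,-0.01,0.035,0,0],[0.05,0,0.035,0,0],[0.05,0,0.035,0,0]]}}

```text
time_s: 32.33
tool_pos: [0.4156, 0.2976, 0.2207]
tcp_rot: [179.9, -0.0, 91.9]
ft_force: [0.7, 0.4, 0.7]
width: 0.0497
gripper_force: 0.0
```

Run:
```python
from h import *
s=state(); rects('top',['bar_mid','bar_rest_seat','wax_mid','matches_mid','tape_mid','mould_mid','pliers_mid'],pic='t15.png')
a=cv2.imread('pics/t15.png')[130:280,140:480]; cv2.imwrite('pics/t15c.png',cv2.resize(a,None,fx=2.3,fy=2.3,interpolation=cv2.INTER_CUBIC))
```

```text
t 32.33 tcp [0.4156 0.2976 0.2207] rot [ 1.7992e+02 -3.0000e-02  9.1860e+01] F [0.7 0.4 0.7] w 0.0497 gf 0.0
bar_mid 0.55 [358. 168. 405. 178.] z95 0.0414 top [595.9  15.3] [19.4 98.6] 3.3 all [597.5  15.2] [23.3 98.7] 1.5
bar_rest_seat 0.78 [358. 165. 398. 189.] z95 0.0289 top [596.   15.5] [47.  85.6] 1.6 all [597.   15.1] [55.5 93.3] 1.4
wax_mid 0.79 [360. 228. 392. 246.] z95 0.0337 top [460.4  21.7] [37.5 61.6] 0.1 all [460.4  22.2] [37.5 62.6] 0.1
matches_mid 0.94 [421. 230. 447. 255.] z95 0.023 top [ 452.6 -111.9] [35.6 53.3] 14.7 all [ 451.4 -112. ] [37.2 53.5] 13.4
tape_mid 0.9 [300. 152. 333. 184.] z95 0.0278 top [604.8 152.4] [64.6 65.1] 66.1 all [604.6 152.1] [65.1 65.1] 66.1
mould_mid 0.73 [185. 162. 221. 183.] z95 0.059 top [585.5 385.9] [62.3 49.1] 89.7 all [585.5 385.9] [62.3 49.1] 89.7
pliers_mid 0.4 [361. 226. 390. 247.] z95 0.0336 top [460.4  21.8] [38.  61.3] 1.2 all [461.8  20.1] [67.5 42.6] 89.4
```

View pics/t15c.png

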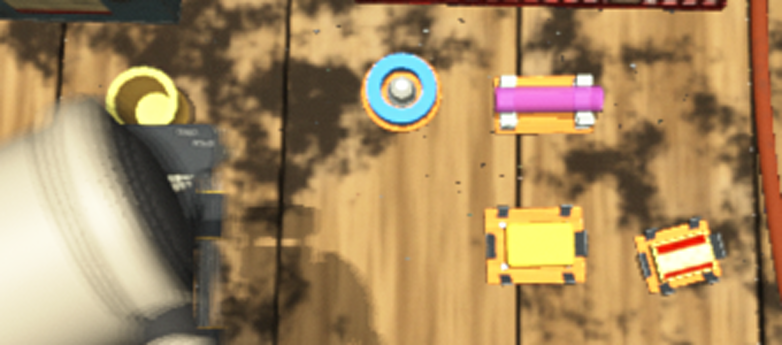

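Request:
{"op": "apply_moves", "data": {"motion": [[0.05,0,0,0,0],[0.05,0,0,0,0],[0.05,0,0,0,0],[0.05,0,0,0,0],[0.05,0,0,0,0],[0.05,0,0,0,0],[0.05,0,0,0,0],[0.05,0,0,0,0]]}}

```text
time_s: 33.4
tool_pos: [0.4164, 0.2959, 0.2195]
tcp_rot: [180.0, 0.0, 91.8]
ft_force: [-0.8, -0.2, -1.1]
width: 0.0503
gripper_force: 0.0
```

```bash
python3 -c "
from station import workorder
print(workorder.job_done())"
```

```text
the job is handed in; nothing more can be done
None
```

I placed the wax block, matchbox, tape roll and glass bar in that order, and the last top picture shows each one home; I never went near the mould or pliers, though the arm hid the pliers in that picture, and I handed the job in at about 33 s.

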